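Sort nail tins by weight at the cobbler's bench

ROBOT

A 7-joint arm with a two-finger parallel gripper is mounted at the origin on the work surface. World frame = base frame: x ahead of the robot, y to its left, z up, the work surface at z = 0. Lengths are in m, angles in rad, forces in N, time in s.
With the tool pointing down it reaches from about 0.425 to 0.925 m from the base axis. Payload 6.8 kg.
Tool frame: the origin (TCP) lies at the very end of the fingers, on their centre line; the grasp point (between the pads) lies 19 mm behind it; z points along the fingers, y is the line along which they close (so a half turn about z gives the same grasp; the last joint's range is limited). The gripper opens to 85 mm and grips with 20 to 120 N. Pads are 22 mm wide; open, the fingers measure 114 mm over their backs; the gripper's body (76 mm by 85 mm) begins 54 mm behind the grasp point. The pads swing forward as they close: fully open they stand 13 mm farther back than shut.
Start: joints at [1.126, 0.477, 0.022, 1.555, -0.011, 1.109, -0.083], TCP at [0.223, -0.637, 0.231] pointing down, gripper open.
Joint ranges: [-2.96, 2.96], [-0.34, 2.1], [-1.41, 1.46], [0.24, 2.44], [-1.37, 4.51], [0.17, 1.92], [-2.96, 2.96]. Speed limits (rad/s): [2.39, 2.39, 3.14, 3.14, 3.14, 3.14, 3.14].

INTERFACE

Orientations are given as a rotation vector (axis times angle).
In Python, from bench import monitor, optics, r gives the robot as it stands.
- The arm moves only by the shell command python3 -m crank 'ROWS' [OPENING] [FORCE]. ROWS is JSON, a list of rows, each a list of 2 entries, a list of its own where there are three numbers: the shift along the tool's x, y, z in cm, then the turn, a rotation vector about the tool's x, y, z in rad. A call has 1 to 5 rows; each row shifts and turns the commanded pose from where the row before left it, along the tool's axes as they then stand; what a row does not reach is not made up. A row lasts 1/10 s, in which the tool goes at most 50 mm and 8.59 degrees, less where a joint would pass 70% of its speed; a pose out of reach is approached as far as the arm can. A call is refused whole if a number of a shift passes 5 or a number of a turn 0.15, either way. A call with a gripper value outside its range is refused whole. OPENING is the finger opening in cm, from 0 to 8.54, set as the call begins (- or left out, the last holds). The fingers move at their own pace and stop on an object; FORCE is the grip in N (left out, the last holds). Time passes only in rows, so rows that do not move let the fingers close. It gives the time, the measured TCP pose, the force, the opening and the grip force at its end, in the units of the state.
- monitor.get_obs(): the state, without advancing time (a new reading comes with each control period).
- optics.grab_frame(name): name is "scene" or "side" or "wrist"; returns (picture, depth): 400x640x3 uint8, red, green, blue; 400x640 float32, m along the optical axis (not along the pixel's ray), 0 where there is no reading.
- optics.camera_model(name): a dict with "vertical_fov" (degrees; the focal length in pixels is half the picture's height over the tangent of half this angle, whatever the lens; pixels are square), "cx", "cy" (the principal point, pixels), "R" (3x3) and "t" (3): a world point X has camera coordinates R X + t; the wrist camera has in their place "hand_eye" (4x4, takes a point from camera to tool coordinates, whose origin is the TCP and whose axes are the flange's). Camera axes: x right, y down, z forward; pixel columns grow to the right and rows downward; lengths in m; the calibration is good to about 2 mm. A picture is of the moment at which its call begins: read the wrist's pose just before it. camera_model takes no time and is no camera call.
- r.hand_in(): hands the job in; it is judged then, once.
The state is a dict: "clock": time; "joints": joint angles; "qvel": joint speeds; "tau": joint torques, N m; "tcp_pos": TCP position; "orientation": TCP orientation; "contact_force": force on the tool from outside, world axes, zero at the start; "moment": the same for the moment, N m; "grip_width": finger opening in m; "gripper_force": force on a finger pad.
Only numpy, scipy, OpenCV 4.12 (cv2) and the standard library are available. Lean on these libraries where they do the work, as an engineer would, in place of code of your own. Each camera call takes 0.05 s, during which the arm holds its last target. There are 200 camera calls.

TASK

Lift each of the two upright round nail tins off the bench and feel its weight: one that weighs more than about 350 g is well filled and goes into the long wooden tray, a lighter one goes into the round metal dish for refilling. Both may belong in the same place. Keep the tins upright and stand each one gently on the floor of its tray or dish, without dropping it.

Things in the scene. Friction and masses are not known exactly. Their poses are not given: they have to be found in the camera images.
- tin_a_mid (a point): closed round steel tin of shoe nails with a paper band, 54 mm in diameter and 70 mm tall, sealed and rigid, standing upright loose on the bench. This point is its centre, 35 mm above its underside; z is its upright axis. Its mass differs from start to start, anywhere from about 100 g to 625 g, and cannot be seen, only felt by lifting it. The other nail tin looks just the same but has a mass of its own
- tin_b_mid (a point): closed round steel tin of shoe nails with a paper band, 54 mm in diameter and 70 mm tall, sealed and rigid, standing upright loose on the bench. This point is its centre, 35 mm above its underside; z is its upright axis. Its mass differs from start to start, anywhere from about 100 g to 625 g, and cannot be seen, only felt by lifting it. The other nail tin looks just the same but has a mass of its own
- tray: long shallow wooden tray, fixed to the bench, for the heavy (well filled) tins: 220 mm long along its x axis, 120 mm wide along its y axis, walls 12 mm high and 6 mm thick, floor 6 mm above the bench. Origin at the centre of its underside, z up. Both tins fit side by side along its length, for example 45 mm either side of the centre
- dish: round shallow metal dish, fixed to the bench, for the light tins: 190 mm in outer diameter, rim 12 mm high and 4 mm thick, floor 6 mm above the bench. Origin at the centre of its underside, z up. Both tins fit side by side, for example 45 mm either side of the centre

How it is judged:
By the outcome, as a careful person would: the job done as asked, in the order asked, and still so for the second after the job is handed in, with the robot touching nothing.
It also fails if it takes over 61 s, if anything falls off the work surface, if the arm or the gripper's body presses on something with over 40 N, if the wrist force passes 120 N, or if a joint passes its speed limit or range.

## Working session

There is one attempt and no reset: what is moved stays moved. The work goes in short steps, Python scripts to look and compute and a shell command to move; the robot and the scene stay as the last step left them, time stands still between calls to the robot, and variables do not carry over. Pictures are saved under pics/ and viewed, at most 10 in all, crops included, and the job is handed in when it is done.

```bash
mkdir -p pics; ls
python3 - <<'E'
from bench import monitor, optics, r
import cv2,numpy as np
print(monitor.get_obs())
for n in ["scene","side"]:
    im,d=optics.grab_frame(n); cv2.imwrite(f"pics/{n}0.png",im[:,:,::-1]); np.savez(f"{n}0.npz",im=im,d=d)
    print(n,optics.camera_model(n))
print(optics.camera_model("wrist"))
E
```

```text
pics
{'clock': 0.0, 'joints': array([ 1.12591067,  0.47781629,  0.02232157,  1.55646855, -0.0115108 ,
        1.10932093, -0.08309636]), 'qvel': array([-0.00072761,  0.00089916, -0.00068618, -0.00126586, -0.00023899,
        0.0004633 , -0.00049558]), 'tau': array([-6.35678080e-04, -5.96458375e+01,  1.60796173e+00, -2.81204921e+01,
        1.25232138e-02,  9.45267297e-03, -1.32331607e-05]), 'tcp_pos': array([ 0.22285336, -0.63650404,  0.23030731]), 'orientation': array([-3.09533833e+00, -5.26273952e-01,  6.85839180e-04]), 'contact_force': array([-0.02259324,  0.53573133,  0.74479964]), 'moment': array([-0.02582419,  0.00299078, -0.03027286]), 'gripper_force': 0.0, 'grip_width': 0.08538514586930605}
scene {'vertical_fov': 51.705944133816544, 'cx': 324.2641557342621, 'cy': 202.0592552512476, 'R': array([[-0.42793927,  0.90379432, -0.00487851],
       [ 0.48239855,  0.22384056, -0.84686896],
       [-0.76430335, -0.36476187, -0.53177924]]), 't': array([ 0.26377861, -0.21756842,  1.28595361])}
side {'vertical_fov': 49.29891014265978, 'cx': 317.88996878320773, 'cy': 192.43200767970947, 'R': array([[ 0.99292689, -0.11762447,  0.01614559],
       [-0.05473025, -0.57413981, -0.81692599],
       [ 0.10536031,  0.81026413, -0.57651648]]), 't': array([-0.56396541,  0.06025084,  0.82539844])}
{'vertical_fov': 71.85776866360982, 'cx': 313.46815909283197, 'cy': 197.56633484566436, 'hand_eye': array([[ 6.10742253e-04, -9.56482757e-01, -2.91788216e-01,
         7.49378417e-02],
       [ 9.99999058e-01,  2.25435000e-04,  1.35412250e-03,
         5.44690237e-04],
       [-1.22941554e-03, -2.91788768e-01,  9.56481993e-01,
        -1.42763317e-01],
       [ 0.00000000e+00,  0.00000000e+00,  0.00000000e+00,
         1.00000000e+00]])}
```

View pics/scene0.png

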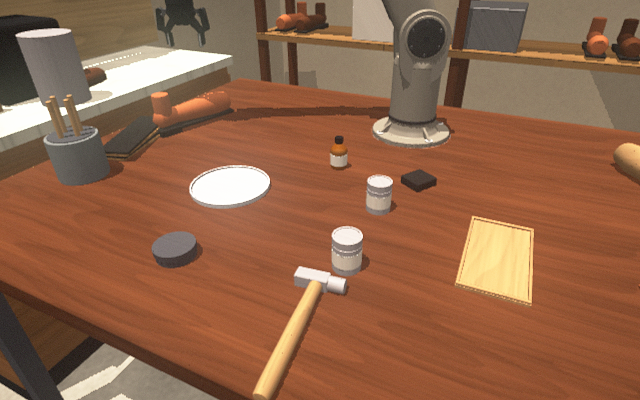

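View pics/side0.png

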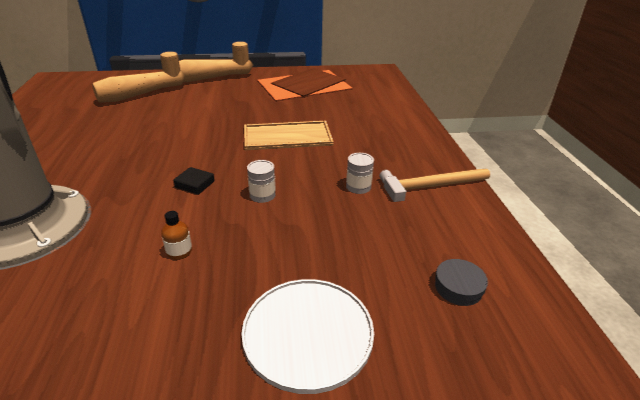

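The scene view shows the tins at (378,195) and (347,250), the tray at (498,258) and the dish at (230,186). In the side view the tins are at (261,180) and (360,173), the tray at (288,134) and the dish at (308,332). The hammer head is close to the far tin.

```bash
cat > h.py <<'E'
import numpy as np,cv2
from bench import monitor, optics, r
from scipy.spatial.transform import Rotation as Ro
def cloud(n,d):
    c=optics.camera_model(n); f=200/np.tan(np.radians(c["vertical_fov"]/2))
    v,u=np.mgrid[:400,:640]; P=np.stack([(u-c["cx"])/f*d,(v-c["cy"])/f*d,d],-1)
    if n=="wrist":
        o=monitor.get_obs(); H=c["hand_eye"]; P=P@H[:3,:3].T+H[:3,3]
        return P@Ro.from_rotvec(o["orientation"]).as_matrix().T+o["tcp_pos"]
    return (P-c["t"])@c["R"]
E
python3 - <<'E'
from h import *
for n,box in {"scene":dict(t1=(360,395,170,220),t2=(325,368,222,278),tray=(450,545,210,305),dish=(183,277,160,212)),
          "side":dict(t1=(242,280,155,205),t2=(342,378,148,196),tray=(238,338,118,150),dish=(235,380,275,390))}.items():
    z=np.load(n+"0.npz"); X=cloud(n,z["d"])
    hsv=cv2.cvtColor(z["im"],cv2.COLOR_RGB2HSV)
    for k,(a,b,c,d) in box.items():
        p=X[c:d,a:b].reshape(-1,3); ok=(z["d"][c:d,a:b]>0).ravel()
        if k[0]=="t" and k!="tray": m=ok&(p[:,2]>.062)&(p[:,2]<.085)
        else: m=ok&(p[:,2]>.0035)&(p[:,2]<.03)
        q=p[m]; 
        rect=cv2.minAreaRect(q[:,:2].astype(np.float32)); cc=cv2.minEnclosingCircle(q[:,:2].astype(np.float32))
        print(n,k,len(q),q.mean(0).round(3),np.percentile(q[:,2],[5,50,95]).round(3),"rect",np.round(rect[0],3),np.round(rect[1],3),round(rect[2],1),"circ",np.round(cc[0],3),round(cc[1],3))
E
```

```text
scene t1 335 [0.462 0.057 0.069] [0.063 0.069 0.071] rect [0.458 0.055] [0.055 0.053] 21.8 circ [0.459 0.056] 0.028
scene t2 579 [0.668 0.068 0.069] [0.064 0.07  0.071] rect [0.665 0.067] [0.055 0.052] 21.7 circ [0.665 0.066] 0.029
scene tray 5328 [0.537 0.314 0.008] [0.006 0.007 0.013] rect [0.517 0.316] [0.134 0.285] 89.7 circ [0.515 0.329] 0.151
scene dish 2665 [ 0.522 -0.296  0.007] [0.005 0.007 0.012] rect [ 0.517 -0.295] [0.192 0.192] 32.4 circ [ 0.519 -0.279] 0.114
side t1 389 [0.456 0.049 0.068] [0.063 0.069 0.071] rect [0.456 0.052] [0.052 0.054] 27.1 circ [0.455 0.052] 0.029
side t2 348 [0.662 0.06  0.068] [0.064 0.069 0.071] rect [0.663 0.063] [0.054 0.053] 88.5 circ [0.662 0.065] 0.029
side tray 2078 [0.522 0.307 0.007] [0.005 0.006 0.012] rect [0.524 0.307] [0.219 0.127] 0.9 circ [0.522 0.305] 0.123
side dish 11711 [ 0.516 -0.308  0.007] [0.005 0.007 0.012] rect [ 0.517 -0.301] [0.189 0.189] 77.5 circ [ 0.511 -0.304] 0.101
```

```bash
python3 -m crank '[[[4,0,0],[0,0,0.112]],[[4,0,0],[0,0,0.112]],[[4,0,0],[0,0,0.112]],[[0.8,-4.7,0],[0,0,0]],[[0.8,-4.7,0],[0,0,0]]]' 8.54 40
python3 -m crank '[[[0.8,-4.7,0],[0,0,0]],[[0.8,-4.7,0],[0,0,0]],[[0.8,-4.7,0],[0,0,0]],[[0.8,-4.7,0],[0,0,0]],[[0.8,-4.7,0],[0,0,0]]]'
```

```text
clock: 0.6
tcp_pos: [0.3568, -0.5148, 0.2296]
orientation: [-3.14, -0.003, 0.002]
contact_force: [-0.1, 0.5, -0.2]
grip_width: 0.0856
gripper_force: 0.0
clock: 1.1
tcp_pos: [0.3951, -0.2794, 0.2311]
orientation: [-3.142, -0.001, 0.0]
contact_force: [1.2, 0.1, 0.3]
grip_width: 0.0853
gripper_force: 0.0
```

```bash
python3 -m crank '[[[0.8,-4.7,0],[0,0,0]],[[0.8,-4.7,0],[0,0,0]],[[0.8,-4.7,0],[0,0,0]],[[0.8,-4.7,0],[0,0,0]],[[0.8,-3,0],[0,0,0]]]'
python3 -m crank '[[[0.5,-2,0],[0,0,0]],[[0,0,0],[0,0,0]],[[0,0,0],[0,0,0]]]'
```

```text
clock: 1.6
tcp_pos: [0.4349, -0.0599, 0.2313]
orientation: [-3.141, -0.007, 0.0]
contact_force: [0.2, -0.3, -0.1]
grip_width: 0.0856
gripper_force: 0.0
clock: 1.9
tcp_pos: [0.4398, -0.0437, 0.2311]
orientation: [3.141, 0.002, -0.001]
contact_force: [0.1, -0.3, -0.2]
grip_width: 0.0854
gripper_force: 0.0
```

```bash
python3 -m crank '[[[0.9,-4,0],[0,0,0]],[[0.8,-4,0],[0,0,0]],[[0,-1.8,0],[0,0,0]],[[0,0,0],[0,0,0]],[[0,0,0],[0,0,0]]]'
cat > look.py <<'E'
import sys
from h import *
o=monitor.get_obs(); im,d=optics.grab_frame("wrist"); X=cloud("wrist",d)
cv2.imwrite(f"pics/{sys.argv[1]}.png",im[:,:,::-1]); np.savez(sys.argv[1]+".npz",im=im,X=X,d=d)
# tops of tins: height band, not fingers
m=((X[...,2]>.062)&(X[...,2]<.082)&(d>0)).astype(np.uint8)
n,l,s,c=cv2.connectedComponentsWithStats(m)
for i in range(1,n):
    if s[i,4]>400:
        q=X[l==i]; cc=cv2.minAreaRect(q[:,:2].astype(np.float32)); print(s[i],q.mean(0).round(4),np.round(cc[0],4),np.round(cc[1],3))
print(o["tcp_pos"],o["contact_force"])
E
python3 look.py w1
```

```text
clock: 2.4
tcp_pos: [0.4569, 0.0529, 0.231]
orientation: [3.141, -0.001, -0.001]
contact_force: [0.2, -1.0, -0.7]
grip_width: 0.0851
gripper_force: 0.0
[ 290  158   48   47 1741] [0.4581 0.0517 0.0689] [0.4577 0.0516] [0.053 0.053]
[0.45685877 0.05290993 0.23102084] [ 0.24238362 -0.96975727 -0.7045857 ]
```

View pics/w1.png

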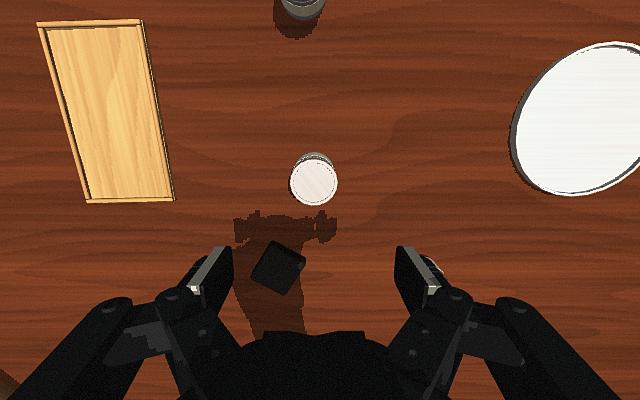

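The wrist view shows tin 1 at (313,183), between the fingers and clear of them. The black block is behind it at (278,268), the tray corners are at (38,22), (141,20), (173,201) and (87,203), and the dish is at (590,118).

```bash
python3 - <<'E'
from h import *
z=np.load("w1.npz");X=z["X"];
hsv=cv2.cvtColor(z["im"],cv2.COLOR_RGB2HSV)
print("block",X[255:285,262:300].reshape(-1,3).mean(0).round(3))
m=np.zeros((400,640),np.uint8); m[5:215,25:185]=1
t=(m>0)&(X[...,2]>.004)&(X[...,2]<.03)
q=X[t][:,:2].astype(np.float32); print("tray",cv2.minAreaRect(q),np.percentile(q,[1,99],0))
for p in [(40,24),(139,22),(170,199),(89,201)]: print(X[p[1],p[0]].round(4))
m=np.zeros((400,640),np.uint8); m[30:205,500:640]=1
t=(m>0)&(X[...,2]>.009)&(X[...,2]<.02)
q=X[t][:,:2]; A=np.c_[2*q,np.ones(len(q))]; s=np.linalg.lstsq(A,(q**2).sum(1),rcond=None)[0]; print("dish",s[:2],np.sqrt(s[2]+s[0]**2+s[1]**2))
E
for i in 1 ; do python3 -m crank '[[[0,0.1,5],[0,0,0]],[[0.1,0,5],[0,0,0]],[[0,0,5],[0,0,0]],[[0,0,3],[0,0,0]],[[0,0,0],[0,0,0]]]'; done
python3 -m crank '[[[0,0,0],[0,0,0]]]'; python3 -m crank '[[[0,0,0],[0,0,0]]]'; python3 -m crank '[[[0,0,0],[0,0,0]]]'
```

```text
block [0.315 0.099 0.021]
tray ((0.5251914262771606, 0.3079107105731964), (0.22067992389202118, 0.12155108153820038), 1.4247366189956665) [[0.41867695 0.24737955]
 [0.63316301 0.36669025]]
[0.6305 0.3651 0.012 ]
[0.6327 0.2518 0.011 ]
[0.42   0.2481 0.0122]
[0.4171 0.3602 0.0115]
dish [ 0.51791105 -0.29990905] 0.0918973621220215
clock: 2.95
tcp_pos: [0.4548, 0.051, 0.0479]
orientation: [3.139, -0.003, -0.013]
contact_force: [-0.0, 0.1, 0.0]
grip_width: 0.0853
gripper_force: 0.0
clock: 3.05
tcp_pos: [0.4582, 0.0524, 0.0517]
orientation: [3.141, -0.002, -0.001]
contact_force: [0.2, 0.1, 1.7]
grip_width: 0.0853
gripper_force: 0.0
clock: 3.15
tcp_pos: [0.4596, 0.0532, 0.0531]
orientation: [-3.141, 0.001, -0.005]
contact_force: [0.1, 0.2, 0.3]
grip_width: 0.0855
gripper_force: 0.0
clock: 3.25
tcp_pos: [0.4596, 0.0535, 0.0532]
orientation: [-3.141, 0.0, -0.006]
contact_force: [0.3, 0.1, 0.9]
grip_width: 0.0854
gripper_force: 0.0
```

```bash
python3 -m crank '[[[-0.1,0.15,1.3],[0,0,0]],[[0,0,1.3],[0,0,0]],[[0,0,0],[0,0,0]],[[0,0,0],[0,0,0]]]'
python3 -m crank '[[[0,0,0],[0,0,0]],[[0,0,0],[0,0,0]],[[0,0,0],[0,0,0]],[[0,0,0],[0,0,0]],[[0,0,0],[0,0,0]]]' 4.5 40
python3 -m crank '[[[0,0,0],[0,0,0]],[[0,0,0],[0,0,0]],[[0,0,0],[0,0,0]],[[0,0,0],[0,0,0]],[[0,0,0],[0,0,0]]]'
```

```text
clock: 3.65
tcp_pos: [0.4571, 0.0522, 0.0255]
orientation: [3.142, 0.001, -0.0]
contact_force: [-0.4, -0.0, -0.2]
grip_width: 0.0854
gripper_force: 0.0
clock: 4.15
tcp_pos: [0.4575, 0.0524, 0.0259]
orientation: [-3.141, -0.001, -0.001]
contact_force: [-1.2, 0.9, 5.3]
grip_width: 0.0531
gripper_force: 41.4
clock: 4.65
tcp_pos: [0.4574, 0.0524, 0.0259]
orientation: [-3.141, -0.001, -0.001]
contact_force: [-0.9, 0.3, 6.8]
grip_width: 0.0536
gripper_force: 41.4
```

```bash
python3 -m crank '[[[0,0,-1],[0,0,0]],[[0,0,-2],[0,0,0]],[[0,0,-3],[0,0,0]],[[0,0,-3],[0,0,0]],[[0,0,-1],[0,0,0]]]'
python3 -m crank '[[[0,0,0],[0,0,0]],[[0,0,0],[0,0,0]],[[0,0,0],[0,0,0]],[[0,0,0],[0,0,0]],[[0,0,0],[0,0,0]]]'
for i in 1 2 3 4 5 6; do python3 -m crank '[[[0,0,0],[0,0,0]]]' | grep -E "contact|tcp_pos"; done; python3 -c "
from h import *;o=monitor.get_obs();print(o['contact_force'],o['moment'],o['tau'],o['grip_width'])"
```

```text
clock: 5.15
tcp_pos: [0.4582, 0.0523, 0.1279]
orientation: [-3.141, -0.001, -0.006]
contact_force: [1.0, 0.7, -4.3]
grip_width: 0.053
gripper_force: 43.4
clock: 5.65
tcp_pos: [0.4565, 0.0521, 0.1245]
orientation: [3.141, 0.001, -0.003]
contact_force: [0.2, 0.5, -4.7]
grip_width: 0.0533
gripper_force: 43.4
tcp_pos: [0.4568, 0.0521, 0.1248]
contact_force: [1.1, -0.1, -4.3]
tcp_pos: [0.457, 0.0522, 0.1251]
contact_force: [0.3, 0.1, -3.6]
tcp_pos: [0.457, 0.0521, 0.1253]
contact_force: [0.1, 0.7, -4.3]
tcp_pos: [0.4571, 0.0522, 0.1253]
contact_force: [-0.3, 0.4, -3.7]
tcp_pos: [0.4571, 0.0521, 0.1254]
contact_force: [-0.2, 0.1, -3.8]
tcp_pos: [0.4571, 0.0521, 0.1254]
contact_force: [0.1, -0.2, -4.4]
[ 0.08631297 -0.15106846 -4.43248025] [ 0.03692985 -0.00321765  0.01703836] [-1.60766049e-03 -4.17454469e+01 -2.09307544e+00 -2.22027433e+01
  9.35525255e-03  4.64788754e-03 -5.45867761e-05] 0.052784080799222165
```

Tin 1 reads about 4.1 N on average, which is roughly 420 g, so it counts as heavy. I'm carrying it towards the tray and will take more readings there.

```bash
python3 -m crank '[[[0,-1.5,0],[0,0,0]],[[0.3,-3,0],[0,0,0]],[[0.5,-4,0],[0,0,0]],[[0.5,-4,0],[0,0,0]],[[0.5,-4,0],[0,0,0]]]'
python3 -m crank '[[[0.5,-4,0],[0,0,0]],[[0,-3,0],[0,0,0]],[[0,-1.5,0],[0,0,0]],[[0,-0.5,0],[0,0,0]],[[0,0,0],[0,0,0]]]'
python3 -m crank '[[[0,0,0],[0,0,0]],[[0,0,0],[0,0,0]],[[0,0,0],[0,0,0]]]'
for i in 1 2 3 4 5 6; do python3 -m crank '[[[0,0,0],[0,0,0]]]' | grep -E "contact|tcp_pos"; done; python3 look.py w2
python3 - <<'E'
from h import *
print(monitor.get_obs()['grip_width'])
z=np.load("w2.npz");X=z["X"]
t=(X[...,2]>.009)&(X[...,2]<.017)&(X[...,1]>.23)&(X[...,1]<.39)&(X[...,0]>.39)&(X[...,0]<.66)
q=X[t][:,:2].astype(np.float32); print(len(q),cv2.minAreaRect(q),np.percentile(q,[1,99],0))
E
```

```text
clock: 6.75
tcp_pos: [0.4751, 0.2185, 0.1254]
orientation: [3.142, 0.0, 0.001]
contact_force: [0.8, -0.3, -3.6]
grip_width: 0.0534
gripper_force: 43.5
clock: 7.25
tcp_pos: [0.4798, 0.3064, 0.125]
orientation: [3.141, 0.001, -0.001]
contact_force: [-0.3, -0.2, -4.4]
grip_width: 0.0533
gripper_force: 43.6
clock: 7.55
tcp_pos: [0.4802, 0.3057, 0.1253]
orientation: [3.141, -0.002, 0.0]
contact_force: [0.0, 0.8, -4.1]
grip_width: 0.0533
gripper_force: 43.6
tcp_pos: [0.48, 0.3064, 0.1254]
contact_force: [-0.3, 0.4, -4.7]
tcp_pos: [0.48, 0.3068, 0.1254]
contact_force: [0.4, 0.5, -3.7]
tcp_pos: [0.4799, 0.3071, 0.1254]
contact_force: [-0.1, -0.9, -4.5]
tcp_pos: [0.4799, 0.3071, 0.1253]
contact_force: [-0.8, 0.5, -5.0]
tcp_pos: [0.4798, 0.3072, 0.1253]
contact_force: [0.6, -1.1, -4.6]
tcp_pos: [0.4798, 0.3071, 0.1253]
contact_force: [0.2, -0.3, -3.5]
[0.47982896 0.30714746 0.1252916 ] [ 0.23354726 -0.27580088 -3.51583734]
0.05321858732844635
4286 ((0.533889651298523, 0.3091381788253784), (0.2028578668832779, 0.12022372335195541), 1.455634593963623) [[0.43843936 0.24839729]
 [0.63490266 0.370174  ]]
```

```bash
python3 -m crank '[[[0,0,2],[0,0,0]],[[0,0,3],[0,0,0]],[[0,0,2.2],[0,0,0]],[[0,0,1.0],[0,0,0]],[[0,0,0.5],[0,0,0]]]'
python3 -m crank '[[[0,0,0],[0,0,0]],[[0,0,0],[0,0,0]],[[0,0,0],[0,0,0]]]'
python3 -m crank '[[[0,0,0.15],[0,0,0]],[[0,0,0.15],[0,0,0]],[[0,0,0.1],[0,0,0]],[[0,0,0],[0,0,0]],[[0,0,0],[0,0,0]]]'
```

```text
clock: 8.7
tcp_pos: [0.4795, 0.307, 0.0375]
orientation: [3.141, 0.001, -0.002]
contact_force: [-0.3, 0.7, -3.8]
grip_width: 0.0529
gripper_force: 43.5
clock: 9.0
tcp_pos: [0.4806, 0.3077, 0.0394]
orientation: [-3.14, -0.001, -0.003]
contact_force: [-0.3, -0.3, -4.0]
grip_width: 0.0534
gripper_force: 43.5
clock: 9.5
tcp_pos: [0.4798, 0.3072, 0.0343]
orientation: [3.142, 0.001, -0.0]
contact_force: [0.3, 0.3, -3.9]
grip_width: 0.053
gripper_force: 43.5
```

```bash
python3 -m crank '[[[0,0,0.1],[0,0,0]],[[0,0,0.1],[0,0,0]],[[0,0,0],[0,0,0]],[[0,0,0],[0,0,0]]]'
for i in 1; do python3 -m crank '[[[0,0,0.05],[0,0,0]],[[0,0,0],[0,0,0]],[[0,0,0],[0,0,0]]]'; done
```

```text
clock: 9.9
tcp_pos: [0.4798, 0.3071, 0.0322]
orientation: [3.141, 0.001, -0.0]
contact_force: [0.5, -0.0, -4.8]
grip_width: 0.0535
gripper_force: 43.5
clock: 10.2
tcp_pos: [0.4799, 0.3072, 0.032]
orientation: [-3.142, -0.001, -0.0]
contact_force: [-0.7, 0.2, -1.1]
grip_width: 0.0531
gripper_force: 43.8
```

```bash
python3 -m crank '[[[0,0,0.05],[0,0,0]],[[0,0,0],[0,0,0]],[[0,0,0],[0,0,0]]]'
python3 -m crank '[[[0,0,0],[0,0,0]],[[0,0,0],[0,0,0]],[[0,0,0],[0,0,0]],[[0,0,0],[0,0,0]]]' 8
```

```text
clock: 10.5
tcp_pos: [0.4799, 0.3072, 0.032]
orientation: [3.141, 0.001, 0.001]
contact_force: [-3.5, -1.4, 5.4]
grip_width: 0.053
gripper_force: 44.3
clock: 10.9
tcp_pos: [0.48, 0.3073, 0.0313]
orientation: [-3.141, -0.001, -0.0]
contact_force: [-0.7, 0.7, -0.3]
grip_width: 0.0801
gripper_force: 0.0
```

```bash
python3 -m crank '[[[0,0,-1.5],[0,0,0]],[[0,0,-4],[0,0,0]],[[0,0,-5],[0,0,0]],[[0,0,-4],[0,0,0]],[[1,1,-2],[0,0,0]]]' | grep -E "tcp|contact"
python3 -m crank '[[[2.5,3.3,0],[0,0,0]],[[3,4,0],[0,0,0]],[[3,4,0],[0,0,0]],[[3,4,0],[0,0,0]],[[2.5,3,0],[0,0,0]]]' 8.54| grep -E "tcp|contact"
python3 -m crank '[[[2,3,0],[0,0,0]],[[1.4,1.9,0],[0,0,0]],[[0,0,0],[0,0,0]],[[0,0,0],[0,0,0]],[[0,0,0],[0,0,0]]]'
python3 look.py w3
```

```text
tcp_pos: [0.4898, 0.3003, 0.2018]
contact_force: [0.5, 0.8, 0.2]
tcp_pos: [0.6315, 0.1107, 0.1976]
contact_force: [-0.1, 0.8, -0.2]
clock: 12.4
tcp_pos: [0.6634, 0.0672, 0.197]
orientation: [-3.14, -0.005, -0.0]
contact_force: [-0.2, -0.1, 0.6]
grip_width: 0.0856
gripper_force: 0.0
[ 290  163   53   52 2163] [0.6653 0.0639 0.0688] [0.6648 0.0641] [0.053 0.053]
[0.66336162 0.06717338 0.19696968] [-0.17102624 -0.05762481  0.60869345]
```

View pics/w3.png

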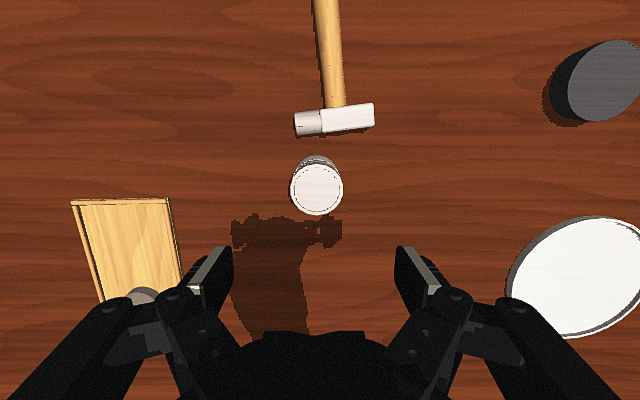

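Tin 2 is at (316,189). The hammer head at (335,120) lies beyond it, clear of where the fingers go.

```bash
python3 -m crank '[[[0.1,0.3,3],[0,0,0]],[[0,0,5],[0,0,0]],[[0,0,4],[0,0,0]],[[0,0,2],[0,0,0]],[[0,0,0],[0,0,0]]]'
python3 -m crank '[[[0,0,0],[0,0,0]],[[0,0,0],[0,0,0]],[[0,0,0],[0,0,0]]]'
```

```text
clock: 12.95
tcp_pos: [0.6619, 0.0633, 0.053]
orientation: [3.141, 0.005, -0.011]
contact_force: [0.2, 0.1, 0.8]
grip_width: 0.0849
gripper_force: 0.0
clock: 13.25
tcp_pos: [0.6663, 0.0628, 0.0584]
orientation: [-3.141, -0.001, -0.005]
contact_force: [0.5, 0.5, -0.7]
grip_width: 0.0855
gripper_force: 0.0
```

```bash
python3 -m crank '[[[-0.1,-0.1,1.6],[0,0,0]],[[0,0,1.5],[0,0,0]],[[0,0,0],[0,0,0]],[[0,0,0],[0,0,0]],[[0,0,0],[0,0,0]]]'
python3 -m crank '[[[0,0,0],[0,0,0]],[[0,0,0],[0,0,0]],[[0,0,0],[0,0,0]],[[0,0,0],[0,0,0]],[[0,0,0],[0,0,0]]]' 4.5 40
python3 -m crank '[[[0,0,0],[0,0,0]],[[0,0,0],[0,0,0]]]'
```

```text
clock: 13.75
tcp_pos: [0.6642, 0.0634, 0.0253]
orientation: [-3.142, -0.001, -0.0]
contact_force: [0.5, -0.2, 1.0]
grip_width: 0.0853
gripper_force: 0.0
clock: 14.25
tcp_pos: [0.6646, 0.0638, 0.026]
orientation: [-3.141, -0.002, -0.002]
contact_force: [-0.8, 1.5, 5.0]
grip_width: 0.053
gripper_force: 42.9
clock: 14.45
tcp_pos: [0.6646, 0.0637, 0.0261]
orientation: [-3.141, -0.002, -0.002]
contact_force: [-0.9, 1.0, 6.5]
grip_width: 0.0534
gripper_force: 42.9
```

```bash
python3 -m crank '[[[0,0,-1],[0,0,0]],[[0,0,-2],[0,0,0]],[[0,0,-3],[0,0,0]],[[0,0,-3],[0,0,0]],[[0,0,-1],[0,0,0]]]'
python3 -m crank '[[[0,0,0],[0,0,0]],[[0,0,0],[0,0,0]],[[0,0,0],[0,0,0]],[[0,0,0],[0,0,0]],[[0,0,0],[0,0,0]]]'
for i in 1 2 3 4 5 6; do python3 -m crank '[[[0,0,0],[0,0,0]]]' | grep -E "contact|tcp_pos"; done
```

```text
clock: 14.95
tcp_pos: [0.6652, 0.0631, 0.1282]
orientation: [-3.141, -0.001, -0.005]
contact_force: [0.3, 0.1, -3.9]
grip_width: 0.0534
gripper_force: 43.1
clock: 15.45
tcp_pos: [0.6635, 0.0632, 0.1242]
orientation: [3.141, 0.001, -0.003]
contact_force: [0.6, 0.3, -3.6]
grip_width: 0.053
gripper_force: 43.1
tcp_pos: [0.6638, 0.0633, 0.1247]
contact_force: [0.7, 0.2, -4.8]
tcp_pos: [0.664, 0.0633, 0.1251]
contact_force: [0.3, 0.1, -3.7]
tcp_pos: [0.6641, 0.0633, 0.1253]
contact_force: [-0.0, -0.3, -4.3]
tcp_pos: [0.6641, 0.0633, 0.1254]
contact_force: [0.1, 0.7, -4.3]
tcp_pos: [0.6641, 0.0633, 0.1254]
contact_force: [0.2, 0.0, -4.7]
tcp_pos: [0.6641, 0.0633, 0.1254]
contact_force: [0.1, -0.4, -4.4]
```

Tin 2 reads about 4.3 N, roughly 440 g, so it is heavy too and goes in the tray at about (0.570, 0.309).

```bash
python3 -m crank '[[[-0.5,-1.5,0],[0,0,0]],[[-1.2,-3,0],[0,0,0]],[[-1.6,-4,0],[0,0,0]],[[-1.6,-4,0],[0,0,0]],[[-1.6,-4,0],[0,0,0]]]' | grep -E "tcp|contact"
python3 -m crank '[[[-1.4,-3.5,0],[0,0,0]],[[-1,-2.6,0],[0,0,0]],[[-0.5,-1.5,0],[0,0,0]],[[0,-0.5,0],[0,0,0]],[[0,0,0],[0,0,0]]]'| grep -E "tcp|contact"
python3 -m crank '[[[0,0,0],[0,0,0]],[[0,0,0],[0,0,0]],[[0,0,0],[0,0,0]]]'
for i in 1 2 3; do python3 -m crank '[[[0,0,0],[0,0,0]]]' | grep -E "contact|tcp_pos"; done
```

```text
tcp_pos: [0.5974, 0.2311, 0.1256]
contact_force: [1.0, -0.3, -4.1]
tcp_pos: [0.5702, 0.3091, 0.1253]
contact_force: [0.1, -0.3, -4.8]
clock: 17.35
tcp_pos: [0.5706, 0.3076, 0.1252]
orientation: [3.141, -0.002, 0.0]
contact_force: [0.4, 0.6, -4.8]
grip_width: 0.0534
gripper_force: 43.2
tcp_pos: [0.5703, 0.3083, 0.1253]
contact_force: [-0.1, 0.6, -4.3]
tcp_pos: [0.57, 0.3088, 0.1253]
contact_force: [-0.1, -0.1, -4.7]
tcp_pos: [0.5699, 0.3091, 0.1253]
contact_force: [-0.4, 0.3, -4.8]
```

Run:
```python
from h import *
z=None
for n in ["side","scene"]:
    im,d=optics.grab_frame(n); X=cloud(n,d)
    m=(X[...,2]>.066)&(X[...,2]<.085)&(X[...,1]>.25)&(X[...,1]<.37)&(X[...,0]>.40)&(X[...,0]<.53)
    q=X[m]
    if len(q): print(n,len(q),cv2.minAreaRect(q[:,:2].astype(np.float32)),np.percentile(q[:,2],[5,50,95]))
    cv2.imwrite(f"pics/{n}1.png",im[:,:,::-1])
```

```text
side 232 ((0.47851189970970154, 0.30413922667503357), (0.05396582931280136, 0.05159983038902283), 58.2256965637207) [0.06787111 0.07456794 0.07683269]
scene 5 ((0.4860329329967499, 0.28403156995773315), (0.0063520073890686035, 0.0004926362889818847), 15.08234691619873) [0.06728259 0.07072094 0.07333949]
```

Tin 1 stands upright at (0.479, 0.304), its top at 0.076 m. I'm lowering tin 2 beside it.

```bash
python3 -m crank '[[[0,0,2],[0,0,0]],[[0,0,3],[0,0,0]],[[0,0,2.2],[0,0,0]],[[0,0,1.0],[0,0,0]],[[0,0,0.5],[0,0,0]]]' | grep -E "tcp|contact"
python3 -m crank '[[[0,0,0.1],[0,0,0]],[[0,0,0.1],[0,0,0]],[[0,0,0.1],[0,0,0]],[[0,0,0.1],[0,0,0]],[[0,0,0],[0,0,0]]]' | grep -E "tcp|contact"
python3 -m crank '[[[0,0,0.1],[0,0,0]],[[0,0,0.05],[0,0,0]],[[0,0,0],[0,0,0]],[[0,0,0],[0,0,0]]]'
```

```text
tcp_pos: [0.5695, 0.3091, 0.0374]
contact_force: [-0.7, -0.4, -3.4]
tcp_pos: [0.57, 0.3093, 0.0347]
contact_force: [-0.2, 0.8, -3.9]
clock: 19.15
tcp_pos: [0.5698, 0.3092, 0.0328]
orientation: [3.142, 0.001, -0.0]
contact_force: [-0.5, -0.4, -3.9]
grip_width: 0.0533
gripper_force: 43.1
```

```bash
python3 -m crank '[[[0,0,0.05],[0,0,0]],[[0,0,0],[0,0,0]],[[0,0,0],[0,0,0]],[[0,0,0],[0,0,0]]]' | grep -E "tcp|contact"
python3 -m crank '[[[0,0,0.05],[0,0,0]],[[0,0,0],[0,0,0]],[[0,0,0],[0,0,0]]]' | grep -E "tcp|contact"
```

```text
tcp_pos: [0.5699, 0.3092, 0.0323]
contact_force: [-0.5, 0.3, -3.4]
tcp_pos: [0.57, 0.3092, 0.0321]
contact_force: [-1.0, -0.2, 0.8]
```

Contact with the floor. I'll open the fingers and retreat.

```bash
python3 -m crank '[[[0,0,0.03],[0,0,0]],[[0,0,0],[0,0,0]]]' | grep -E "tcp|contact"
python3 -m crank '[[[0,0,0],[0,0,0]],[[0,0,0],[0,0,0]],[[0,0,0],[0,0,0]],[[0,0,0],[0,0,0]]]' 8
python3 -m crank '[[[0,0,-1.5],[0,0,0]],[[0,0,-4],[0,0,0]],[[0,0,-5],[0,0,0]],[[0,0,-4],[0,0,0]],[[0,3,-2],[0,0,0]]]' | grep -E "tcp|contact"
python3 -m crank '[[[0,4,0],[0,0,0]],[[0,4,0],[0,0,0]],[[0,4,0],[0,0,0]],[[0,0,0],[0,0,0]],[[0,0,0],[0,0,0]]]'
for i in 1 2; do python3 -m crank '[[[0,0,0],[0,0,0]]]' | grep -E "contact"; done
python3 look.py w4; python3 -c "
from h import *
im,d=optics.grab_frame('side');cv2.imwrite('pics/side2.png',im[:,:,::-1])"
```

```text
tcp_pos: [0.5699, 0.3093, 0.0321]
contact_force: [-2.7, -0.9, 5.2]
clock: 20.45
tcp_pos: [0.57, 0.3093, 0.0315]
orientation: [-3.141, -0.001, -0.0]
contact_force: [-0.9, -0.9, -0.1]
grip_width: 0.0799
gripper_force: 0.0
tcp_pos: [0.5702, 0.2854, 0.2026]
contact_force: [0.8, 0.7, -0.3]
clock: 21.45
tcp_pos: [0.5704, 0.1582, 0.1977]
orientation: [-3.141, 0.003, -0.002]
contact_force: [-0.6, 1.0, 0.9]
grip_width: 0.0797
gripper_force: 0.0
contact_force: [-0.5, 0.5, 0.5]
contact_force: [0.6, 0.1, -0.1]
[ 137  163   61   55 2525] [0.5716 0.3064 0.0739] [0.5702 0.3081] [0.053 0.054]
[ 155  244   51   46 1490] [0.487  0.3082 0.0736] [0.4846 0.3115] [0.039 0.055]
[0.56976615 0.16107853 0.19691516] [ 0.64582733  0.14141416 -0.11043336]
```

View pics/side2.png

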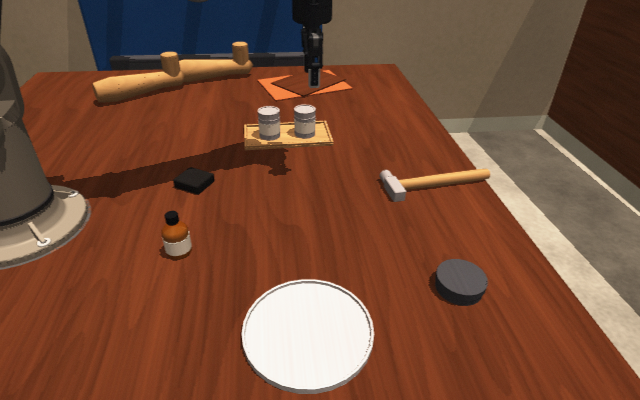

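Both tins stand upright inside the tray, at (269,122) and (305,120), and the gripper is clear of them. I'm handing in.

```bash
python3 -c "
from bench import r
print(r.hand_in())"
```

```text
the job is handed in; nothing more can be done
None
```

Both tins felt well filled (about 420 g and 440 g), so I stood each upright in the wooden tray; the job is handed in at about 22 s of the 61 s limit, with no verdict returned.

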